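Load the brass die into the cap crimper's die holder

TASK

Take the brass die from the blue mat, lay it flat on the white loading ledge of the die holder and let go; then slide it with the gripper, without gripping or lifting it, over the raised lip so that it drops flat into the pocket beneath the hold-down bar. Push it home against the red stop and keep it pressed there for a good second with about 10 N on the gripper so it beds in, never pushing harder than 15 N, then withdraw. Leave the other dies, the amber jars and the green-handled opener where they are.

Things in the scene. Friction and masses are not known exactly. Their poses are not given: they have to be found in the camera images.
- die_center (a point): the brass die: a loose solid brass-coloured disc with a black dot on top, 48 mm in diameter, 10 mm thick, about 0.14 kg, a 2 mm chamfer round its lower edge. Point at its centre, half-way up; z up. It starts on the blue mat, whose top is 4 mm above the table, at one of three places in a row 85 mm apart along y of the mat.
- mat: fixed blue mat, 110 mm (x) by 260 mm (y), top 4 mm above the table, on which the three dies lie in a row along its y axis. Origin at the centre of its underside.
- holder: fixed white die holder, 100 mm wide, loaded along its own +x, which points roughly away from the robot. Origin at table level under the pocket-side edge of the lip, mid-width; x into the pocket, y left, z up. Pocket beyond the lip: floor 30 mm above the table, 51.5 mm wide. In the pocket the die is flush with the side cheeks: top 40 mm, centre 35 mm above the table. End wall x 95 to 105 mm, 49 mm high.
- ledge (a point): centre of the flat white loading ledge, on its surface, 30 mm above the table, 65 mm before the lip edge; the ledge is 100 mm wide and reaches from x -110 to -16 mm of the holder. Axes as the holder's.
- lip (a point): mid-width on the lip's pocket-side top edge, 33 mm above the table; dark steel. Its flat top is 3 mm long; before it a ramp climbs 3 mm over 13 mm from the ledge; behind it a sheer 3 mm drop to the pocket floor. A die in the pocket stands 7 mm above the lip, so a fingertip that clears the lip by 1 to 4 mm can still push it. A die half over the lip may bind between fingertip and ramp: ease back a few mm, it tips, push on.
- guides (a point): midway between the side guides, level with their tops, 40 mm above the table, 29 mm before the lip edge. Flared dark steel guides, about 82 mm apart at their mouth (x -42 mm of the holder), funnel the die to the straight cheeks, 51.5 mm apart and 40 mm above the table, which run from x -16 mm on beside lip and pocket.
- bar (a point): top centre of the steel hold-down bar that crosses above the pocket 36 to 50 mm beyond the lip edge, 14 mm wide, from 56 to 62 mm above the table; black nuts near its ends (y +-40 mm) reach 67 mm.
- stop: red stop block at the pocket's far end, 46 mm wide, top 51 mm above the table; rigid and fixed in a run, but set 51 to 60 mm beyond the lip edge. Origin mid-width on its face towards the lip, at pocket-floor level (30 mm above the table); axes as the holder's. Die home: its centre at x -24 mm here, its trailing edge 3 to 12 mm past the lip edge. It does not yield: force rises steeply at contact, and friction takes part of a push.
- die_dark_center (a point): another die, dark steel, same size, on the mat; leave alone. Point at its centre.
- die_white_center (a point): another die, white plastic with a green dot, same size, on the mat; leave alone. Point at its centre.
- jar_a_center (a point): amber jar with white cap and red label, 44 mm diameter, 65 mm high; leave alone. Point at its centre.
- jar_b_center (a point): second such amber jar; leave alone. Point at its centre.
- opener_grip (a point): green-handled opener tool lying on the table, about 180 mm long; leave alone. Point in its handle.
There are look-alikes about, which are no part of the job. There is more than one size of the part that bears die_center; the job needs the smaller.

How it is judged:
On the way, in this order (a step that is already met when the one before it is completed fails the run):
1. the die lies flat on the loading ledge before the lip, let go (x of die_center in the frame of holder between -0.11 and -0.03 m and y of die_center in the frame of holder between -0.035 and 0.035 m and z of die_center in the frame of holder between 0.0335 and 0.0365 m and angle between die_center's own z axis and vertical below 0.06 rad and contact force between the fingers and die below 0.1 N), for 0.2 s.
2. the die, dropped flat in the pocket, is pressed against the red stop with more than 4 N for 0.5 s (z of die_center in the frame of holder between 0.0335 and 0.0362 m and x of die_center in the frame of stop between -0.0268 and -0.0225 m and y of die_center in the frame of holder between -0.004 and 0.004 m and angle between die_center's own z axis and vertical below 0.035 rad and contact force between die and stop above 4 N), for 0.5 s.
At the end, for the whole second after the job is handed in: the brass die lies flat (within 0.035 rad) at the bottom of the pocket (centre 33.5 to 36.2 mm above the holder's base), its edge within 3 mm of touching the red stop, at rest and untouched (z of die_center in the frame of holder between 0.0335 and 0.0362 m and x of die_center in the frame of stop between -0.0268 and -0.0225 m and y of die_center in the frame of holder between -0.004 and 0.004 m and angle between die_center's own z axis and vertical below 0.035 rad and linear speed of die below 0.01 m/s).
It fails at once if the die is squeezed or pushed with more than 15 N once it is between the guides, on the lip or in the pocket (x of die_center in the frame of holder between -0.03 and 0.08 m and z of die_center in the frame of holder below 0.045 m and y of die_center in the frame of holder between -0.035 and 0.035 m and contact force between the fingers and die above 15 N).
It fails at once if the die is pressed against the stop with more than 15 N (contact force between die and stop above 15 N).
It fails at once if the die is carried over the lip instead of slid (its centre more than 10 mm above its height on the ledge, yet below the top of the bar, while over the lip or pocket) (x of die_center in the frame of holder between -0.025 and 0.08 m and z of die_center in the frame of holder between 0.045 and 0.065 m and y of die_center in the frame of holder between -0.035 and 0.035 m).
It fails at once if another die, a jar or the opener is moved by more than 20 mm (distance of any of die_dark_center, die_white_center, jar_a_center, jar_b_center, opener_grip from where it was at the start of the episode above 0.02 m).
It also fails if it takes over 72 s, if anything falls off the work surface, if the arm or the gripper's body presses on something with over 40 N, if the wrist force passes 120 N, or if a joint passes its speed limit or range.

ROBOT

A 6-joint arm with a two-finger parallel gripper is mounted at the origin on the work surface. World frame = base frame: x ahead of the robot, y to its left, z up, the work surface at z = 0. Lengths are in m, angles in rad, forces in N, time in s.
With the tool pointing down it reaches from about 0.375 to 0.975 m from the base axis. Payload 3.8 kg.
Tool frame: the origin (TCP) lies midway between the tips of the shut fingers; the grasp point (between the pads) lies 19 mm behind it; z points along the fingers, y is the direction in which the jaws open and shut (so a half turn about z gives the same grasp; the last joint's range is limited). The gripper opens to 85 mm and grips with 20 to 120 N. Pads are 22 mm wide; open, the fingers measure 114 mm over their backs; the gripper's body (76 mm by 85 mm) begins 54 mm behind the grasp point. The pads swing forward as they close: fully open they stand 13 mm farther back than shut.
Start: joints at [1.188, 0.264, 1.604, -0, 1.274, -0.037], TCP at [0.229, 0.635, 0.21] pointing down, gripper open.
Joint ranges: [-2.63, 2.63], [-0.94, 2.18], [0.31, 2.57], [-1.31, 4.45], [0, 2.66], [-2.55, 2.55]. Speed limits (rad/s): [2.57, 2.57, 3.14, 3.14, 3.14, 3.14].

INTERFACE

Orientations are given as a rotation vector (axis times angle).
In Python, from workcell import bot gives the robot as it stands.
- The arm moves only by the tool drive_tool, never from a script. Its argument "deltas" is a list of rows, each an object with "hand": the opening, from 0 (shut) to 1 (fully open); "offset": the shift along the world's x, y, z in cm, a list of three; "angular": the turn, a rotation vector about the world's x, y, z in degrees, a list of three. A call has 1 to 8 rows; each row is the pose to reach, as a shift and turn from the pose commanded when the call began; what a row does not reach only later rows make up. A row lasts 1/8 s, in which the tool goes at most 62.5 mm and 10.7 degrees, less where a joint would pass 70% of its speed; a pose out of reach is approached as far as the arm can. A call with a gripper value outside its range is refused whole. The fingers move at their own pace and stop on an object; "force" is the grip in N (left out, the last holds). Time passes only in rows, so rows that repeat a pose let the fingers close. It gives the time, the measured TCP pose, the force and the opening at its end, in the units of the state.
- bot.read_state(): the state, without advancing time (a new reading comes with each control period).
- bot.read_camera(name): name is "scene" or "top" or "wrist"; returns a dict with "frame" (420x560x3 uint8, blue, green, red), "mtx" (3x3 intrinsics, pixels), "R" (3x3) and "t" (3): a world point X has camera coordinates R X + t. Camera axes: x right, y down, z forward; pixel columns grow to the right and rows downward; lengths in m; the calibration is good to about 2 mm. A picture is of the moment at which its call begins. There is no depth.
- bot.finish_job(): hands the job in, once; it reports no verdict.
The state is a dict: "time": time; "q": joint angles; "joint_vel": joint speeds; "joint_torque": joint torques, N m; "tool_pos": TCP position; "tcp_rot": TCP orientation; "wrist_force": force on the tool from outside, world axes, zero at the start; "torque": the same for the moment, N m; "width": opening from 0.0 (shut) to 1.0 (fully open).
Only numpy, scipy, OpenCV 4.12 (cv2) and the standard library are available. Lean on these libraries where they do the work, as an engineer would, in place of code of your own. Each camera call takes 0.05 s, during which the arm holds its last target. There are 200 camera calls.

## Working session

There is one attempt and no reset: what is moved stays moved. The work goes in short steps, Python scripts to look and compute and a tool call to move; the robot and the scene stay as the last step left them, time stands still between calls to the robot, and variables do not carry over. Pictures are saved under pics/ and viewed, about 8 in all and at most 12, crops included, and the job is handed in when it is done.

Besides the shell and the picture viewer there is one more tool, called after "Emit:" by a JSON object that holds its "method" and its "body". drive_tool: Moves the arm, as the interface text tells. Its arguments: {"type":"object","properties":{"deltas":{"type":"array"},"force":{"type":"number"}},"required":["deltas"]}

```bash
mkdir -p pics; cat > h.py <<'E'
import cv2,numpy as np
from workcell import bot
def cam(n,save=None):
    c=bot.read_camera(n)
    c={k:(np.array(v) if k!='frame' else v) for k,v in c.items()}
    c['t']=c['t'].ravel()
    if save: cv2.imwrite('pics/'+save,c['frame'])
    return c
def ray(c,uv,z):
    d=c['R'].T@np.linalg.solve(c['mtx'],[uv[0],uv[1],1.]); o=-c['R'].T@c['t']
    return o+d*(z-o[2])/d[2]
def proj(c,X):
    p=c['mtx']@(c['R']@np.array(X)+c['t']); return p[:2]/p[2]
E
python3 - <<'E'
from h import *
s=bot.read_state();print(s)
a=cam('top','top0.png');b=cam('scene','scene0.png')
for c in(a,b):print(c['mtx'],-c['R'].T@c['t'],c['R'])
E
```

```text
{'time': 0.0, 'q': array([ 1.18809741e+00,  2.64736731e-01,  1.60543125e+00, -3.84553499e-05,
        1.27371345e+00, -3.69058993e-02]), 'joint_vel': array([ 0.00223705, -0.00128175, -0.00078046,  0.00118293,  0.00103412,
       -0.00089235]), 'joint_torque': array([ 3.31015026e-04, -5.15122283e+01, -3.67320013e+01,  2.33948167e-04,
        1.30187921e-02, -1.53498871e-05]), 'tool_pos': array([0.22850036, 0.63428209, 0.20844225]), 'tcp_rot': array([-0.54037461, -3.09432032,  0.00352791]), 'wrist_force': array([0.16791705, 0.17095764, 0.18002796]), 'torque': array([0.04592817, 0.01026315, 0.01239437]), 'width': 0.999415665766975}
[[462.31776309   0.         278.99325929]
 [  0.         462.31776309 216.90339976]
 [  0.           0.           1.        ]] [0.33066764 0.03899675 1.17596805] [[ 0.02206482 -0.99964563 -0.01489162]
 [-0.98776668 -0.01949784 -0.15471531]
 [ 0.15437013  0.01812321 -0.98784686]]
[[415.20865825   0.         276.34288184]
 [  0.         415.20865825 202.76825779]
 [  0.           0.           1.        ]] [1.06164357 0.73324996 0.6210694 ] [[-7.85936125e-01  6.18307696e-01  4.80288873e-06]
 [ 3.31545092e-01  4.21436318e-01 -8.44078955e-01]
 [-5.21902538e-01 -6.63390550e-01 -5.36218909e-01]]
```

View pics/top0.png

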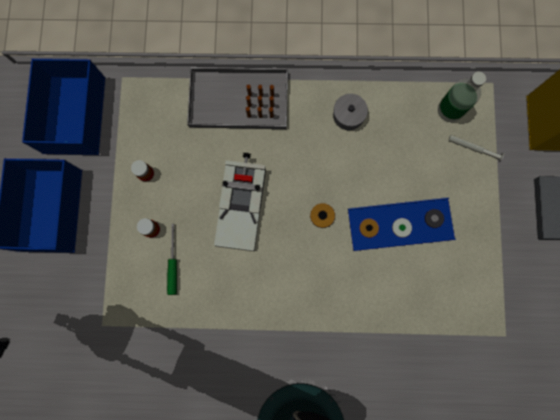

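View pics/scene0.png

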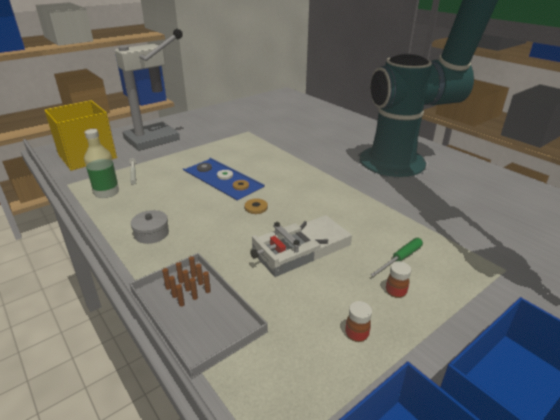

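Two brass discs: one off the mat at top px (322,215), one on the mat at (369,228). The one on the mat fits (on the mat, smaller). I'll confirm with an enlarged crop and measure both.

```bash
python3 - <<'E'
from h import *
c=cam('top');f=c['frame'];hsv=cv2.cvtColor(f,cv2.COLOR_BGR2HSV)
m=cv2.inRange(hsv,(8,120,70),(25,255,255));
m=cv2.morphologyEx(m,cv2.MORPH_CLOSE,np.ones((7,7)))
def blobs(m,amin,z,name):
    for k in cv2.findContours(m,0,2)[0]:
        if cv2.contourArea(k)<amin: continue
        (u,v),(w,h),an=r=cv2.minAreaRect(k)
        if not(110<u<500 and 80<v<330):continue
        X=[ray(c,p,z) for p in cv2.boxPoints(r)]
        print(name,np.round((u,v),1),cv2.contourArea(k),'c',np.round(ray(c,(u,v),z),4),'sides',np.linalg.norm(X[0]-X[1]).round(4),np.linalg.norm(X[1]-X[2]).round(4),'edge01',np.degrees(np.arctan2(*(X[1]-X[0])[1::-1])).round(1))
blobs(m,100,.014,'brass')
blobs(cv2.morphologyEx(cv2.inRange(hsv,(105,150,60),(130,255,255)),cv2.MORPH_CLOSE,np.ones((15,15))),1000,.004,'mat')
blobs(cv2.inRange(hsv,(0,150,80),(6,255,255)),20,.051,'red')
w=cv2.inRange(hsv,(0,0,165),(180,50,255));
blobs(w,150,.03,'white')
a=cv2.resize(f[150:255,205:275],(400,600),interpolation=2);b=cv2.resize(f[190:260,300:400],(400,280),interpolation=2)
o=np.zeros((600,800,3),np.uint8);o[:,:400]=a;o[:280,400:]=b;o[300:,400:]=cv2.cvtColor(cv2.resize(w[190:255,205:275],(400,300)),8);cv2.imwrite('pics/c1.png',o)
E
```

```text
brass [368.5 227.5] 227.5 c [ 0.4896 -0.1665  0.014 ] sides 0.043 0.0434 edge01 -88.9
brass [322.3 215.3] 434.5 c [ 0.5187 -0.0495  0.014 ] sides 0.062 0.0595 edge01 -43.7
mat [401.1 223.8] 4023.5 c [ 0.5023 -0.2514  0.004 ] sides 0.2619 0.1067 edge01 -82.5
red [242.6 177.2] 75.5 c [0.605  0.1529 0.051 ] sides 0.0139 0.0435 edge01 -4.1
```

View pics/c1.png

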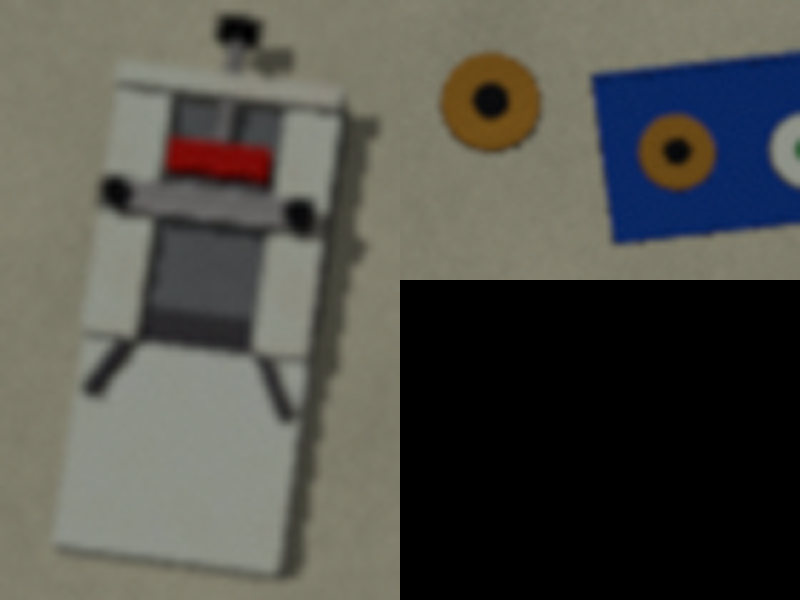

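The crop shows the brass die on the mat (crop 677,150) clearly smaller than the loose one (490,100; ~60 mm), so it's the target. The holder's axis runs up the image; the ledge's front corners are at crop (57,545) and (280,573). Moving above the die with the jaws across the row.

Emit:
{"method": "drive_tool", "body": {"deltas": [{"hand": 1, "offset": [2, -5.5, 0], "angular": [0, 0, -4]}, {"hand": 1, "offset": [4, -11, 0], "angular": [0, 0, -8]}, {"hand": 1, "offset": [6, -16.5, 0], "angular": [0, 0, -12]}, {"hand": 1, "offset": [8, -22, 0], "angular": [0, 0, -16]}, {"hand": 1, "offset": [9.5, -27.5, 0], "angular": [0, 0, -20]}, {"hand": 1, "offset": [11, -33, 0], "angular": [0, 0, -24]}, {"hand": 1, "offset": [12.5, -38.5, 0], "angular": [0, 0, -28]}, {"hand": 1, "offset": [14, -43, 0], "angular": [0, 0, -32]}], "force": 40}}

```text
time: 1.15
tool_pos: [0.3687, 0.203, 0.2096]
tcp_rot: [1.376, 2.824, 0.0]
wrist_force: [0.7, -0.0, 0.9]
width: 0.997
```

Emit:
{"method": "drive_tool", "body": {"deltas": [{"hand": 1, "offset": [2, -5.5, 0], "angular": [0, 0, -4]}, {"hand": 1, "offset": [4, -11, 0], "angular": [0, 0, -8]}, {"hand": 1, "offset": [6, -16.5, -1], "angular": [0, 0, -12]}, {"hand": 1, "offset": [8, -22, -2], "angular": [0, 0, -16]}, {"hand": 1, "offset": [10, -27.5, -4], "angular": [0, 0, -22]}, {"hand": 1, "offset": [12, -33, -6], "angular": [0, 0, -26]}, {"hand": 1, "offset": [12, -37, -6], "angular": [0, 0, -30]}, {"hand": 1, "offset": [12, -37, -6], "angular": [0, 0, -30]}]}}

```text
time: 2.15
tool_pos: [0.4884, -0.1673, 0.149]
tcp_rot: [-2.061, -2.369, 0.001]
wrist_force: [1.0, 1.1, -0.2]
width: 1.0
```

```bash
cat > die.py <<'E'
from h import *
def die(c,z=.014):
    hsv=cv2.cvtColor(c['frame'],cv2.COLOR_BGR2HSV)
    m=cv2.morphologyEx(cv2.inRange(hsv,(8,120,50),(25,255,255)),cv2.MORPH_CLOSE,np.ones((25,25)))
    for k in cv2.findContours(m,0,2)[0]:
        if cv2.contourArea(k)<150: continue
        (u,v),(w,h),an=cv2.fitEllipse(k)
        P=np.array([ray(c,p,z) for p in k[:,0].astype(float)])
        (x,y),r=cv2.minEnclosingCircle(P[:,:2].astype(np.float32))
        print('brass px',np.round((u,v,w,h),1),'centre',np.round((x,y),4),'dia',round(2*r,4))
E
python3 - <<'E'
from die import *
s=bot.read_state();print(s['time'],s['tool_pos'],s['tcp_rot'],s['q'],s['width'])
c=cam('wrist','w1.png');die(c); print(-c['R'].T@c['t'])
E
```

```text
2.15 [ 0.48836297 -0.16733797  0.14903149] [-2.06133291e+00 -2.36940440e+00  1.33930689e-03] [-3.78032031e-01  1.15471058e-02  2.00531874e+00 -5.15353132e-04
  1.12597559e+00 -5.16647583e-01] 1.0000751812777267
brass px [276.8 184.7  52.7  53.2] centre [ 0.4904 -0.1646] dia 0.0468
brass px [337.1  38.7  79.9  92.5] centre [ 0.5197 -0.0443] dia 0.0684
[ 0.4788567  -0.09645941  0.31363364]
```

View pics/w1.png

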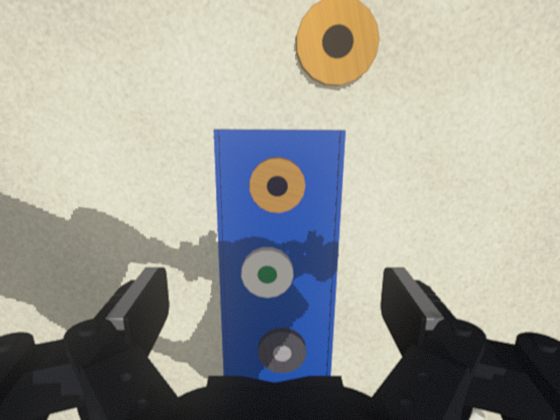

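The wrist picture shows the brass die at (277,185) on the mat, with the white and dark dies below it in the row. The fingers lie across the row, clear of both. Descending and gripping.

Emit:
{"method": "drive_tool", "body": {"deltas": [{"hand": 1, "offset": [0.2, 0.2, -5], "angular": [0, 0, 0]}, {"hand": 1, "offset": [0.2, 0.2, -10], "angular": [0, 0, 0]}, {"hand": 1, "offset": [0.2, 0.2, -13], "angular": [0, 0, 0]}, {"hand": 1, "offset": [0.2, 0.2, -14.6], "angular": [0, 0, 0]}, {"hand": 1, "offset": [0.2, 0.2, -14.6], "angular": [0, 0, 0]}, {"hand": 0.7, "offset": [0.2, 0.2, -14.6], "angular": [0, 0, 0]}, {"hand": 0.4, "offset": [0.2, 0.2, -14.6], "angular": [0, 0, 0]}, {"hand": 0.3, "offset": [0.2, 0.2, -14.6], "angular": [0, 0, 0]}], "force": 40}}

```text
time: 3.2
tool_pos: [0.4917, -0.1633, 0.0049]
tcp_rot: [2.056, 2.373, 0.001]
wrist_force: [1.2, -0.5, 0.7]
width: 0.379
```

Emit:
{"method": "drive_tool", "body": {"deltas": [{"hand": 0.3, "offset": [0, 0, 0], "angular": [0, 0, 0]}, {"hand": 0.3, "offset": [0, 0, 0], "angular": [0, 0, 0]}, {"hand": 0.3, "offset": [0, 0, 0], "angular": [0, 0, 0]}]}}

```text
time: 3.58
tool_pos: [0.4907, -0.163, 0.0037]
tcp_rot: [-2.057, -2.374, 0.0]
wrist_force: [-0.3, -0.0, 0.3]
width: 0.299
```

The opening of 0.299 (25 mm) means the die was missed, so the tips probably passed over it. Opening, rising and looking.

Emit:
{"method": "drive_tool", "body": {"deltas": [{"hand": 0.3, "offset": [0, 0, 2], "angular": [0, 0, 0]}, {"hand": 0.5, "offset": [0, 0, 4], "angular": [0, 0, 0]}]}}

```text
time: 3.82
tool_pos: [0.4903, -0.1628, 0.0437]
tcp_rot: [-2.056, -2.373, 0.001]
wrist_force: [0.4, 0.5, 0.4]
width: 0.49
```

```bash
python3 - <<'E'
from die import *
s=bot.read_state();print(s['time'],s['tool_pos'],s['width'])
c=cam('wrist','w2.png');die(c);die(cam('top'));die(cam('scene','s2.png'))
E
```

```text
3.825 [ 0.49026962 -0.16278155  0.04374674] 0.4903582436401015
brass px [273.2 233.3  76.7  80.8] centre [ 0.4902 -0.1651] dia 0.0479
brass px [368.4  41.9  84.9 121. ] centre [ 0.5196 -0.0473] dia 0.064
brass px [322.2 215.2  23.4  23.7] centre [ 0.5193 -0.0492] dia 0.0624
brass px [259.5  98.   26.2 104.7] centre [0.8306 0.1192] dia 0.0993
brass px [558.8 110.5  62.5  88.8] centre [ 0.8118 -0.6287] dia 0.2365
brass px [359.5 321.7  20.   33. ] centre [0.6206 0.4169] dia 0.0536
brass px [397.9 283.5  17.2  26.1] centre [0.4723 0.3938] dia 0.0609
brass px [185.6 280.   40.6  45.6] centre [0.8054 0.1011] dia 0.1436
brass px [249.5 197.7  20.3  39.2] centre [ 0.508 -0.095] dia 0.1796
brass px [ 20.5 181.1  23.1  48.8] centre [ 1.001  -0.6101] dia 0.3053
brass px [476.6 100.7  40.2  57.5] centre [-0.7603 -0.1622] dia 0.6262
brass px [ 80.9 120.8  65.6 104.7] centre [ 0.6629 -1.146 ] dia 1.221
```

View pics/w2.png

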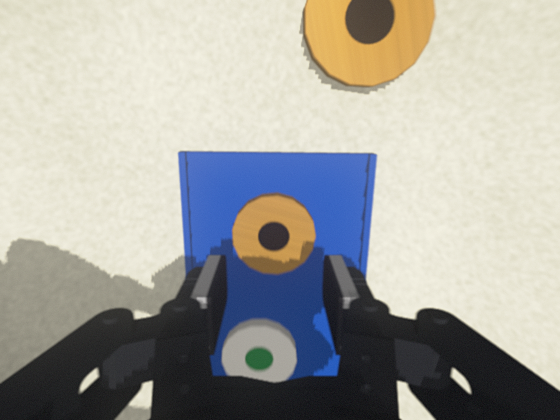

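```bash
python3 - <<'E'
from h import *
from scipy.spatial.transform import Rotation as R
s=bot.read_state();M=R.from_rotvec(s['tcp_rot']).as_matrix();print(M.round(3))
c=cam('wrist')
for b in(0,.006,.013,.019):
  for w in(-.021,.021):
    for x in(-.011,.011):
      print(b,w,x,proj(c,s['tool_pos']+M@[x,w,-b]).round(0))
E
```

```text
[[-0.142  0.99   0.003]
 [ 0.99   0.142 -0.001]
 [-0.001  0.002 -1.   ]]
0 -0.021 -0.011 [232. 272.]
0 -0.021 0.011 [230. 231.]
0 0.021 -0.011 [315. 272.]
0 0.021 0.011 [317. 231.]
0.006 -0.021 -0.011 [230. 278.]
0.006 -0.021 0.011 [229. 235.]
0.006 0.021 -0.011 [317. 278.]
0.006 0.021 0.011 [318. 235.]
0.013 -0.021 -0.011 [229. 285.]
0.013 -0.021 0.011 [227. 241.]
0.013 0.021 -0.011 [318. 285.]
0.013 0.021 0.011 [320. 241.]
0.019 -0.021 -0.011 [227. 291.]
0.019 -0.021 0.011 [225. 246.]
0.019 0.021 -0.011 [320. 291.]
0.019 0.021 0.011 [322. 246.]
```

```bash
python3 - <<'E'
import cv2
f=cv2.imread('pics/w2.png');cv2.imwrite('pics/w2c.png',cv2.resize(f[215:365,175:375],(800,600),interpolation=2))
E
```

```text
(no output)
```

View pics/w2c.png

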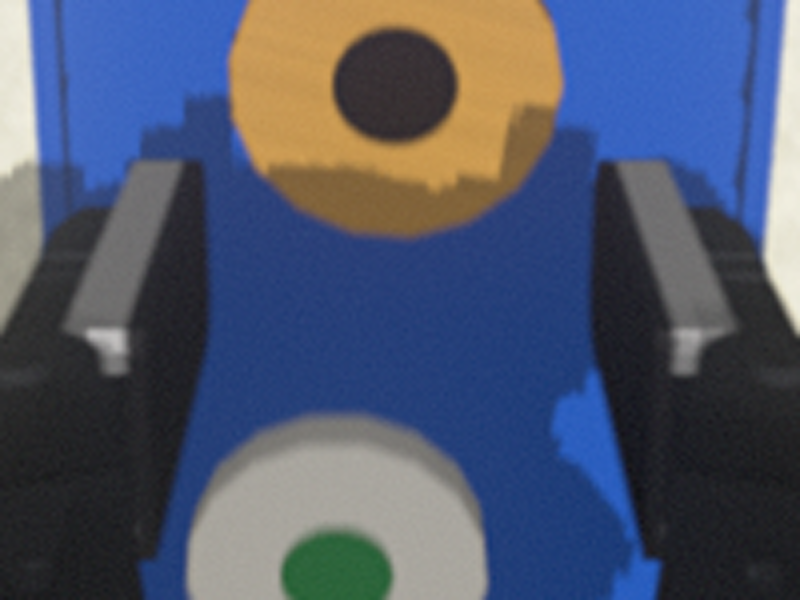

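The fingertips at half opening project about 20 mm behind the TCP (pad corners at px (226,255) and (227,288)), so they went over the die, which hasn't moved. I'll go lower at opening 0.68, feeling for the mat.

Emit:
{"method": "drive_tool", "body": {"deltas": [{"hand": 0.68, "offset": [0, -0.2, 0], "angular": [0, 0, 0]}, {"hand": 0.68, "offset": [0, -0.2, 0], "angular": [0, 0, 0]}, {"hand": 0.68, "offset": [0, -0.2, -2], "angular": [0, 0, 0]}, {"hand": 0.68, "offset": [0, -0.2, -4], "angular": [0, 0, 0]}, {"hand": 0.68, "offset": [0, -0.2, -4.8], "angular": [0, 0, 0]}, {"hand": 0.68, "offset": [0, -0.2, -4.9], "angular": [0, 0, 0]}]}}

```text
time: 4.78
tool_pos: [0.4901, -0.1647, -0.006]
tcp_rot: [-2.056, -2.373, 0.001]
wrist_force: [0.6, 0.4, -0.7]
width: 0.68
```

Emit:
{"method": "drive_tool", "body": {"deltas": [{"hand": 0.68, "offset": [0, 0, -0.1], "angular": [0, 0, 0]}, {"hand": 0.68, "offset": [0, 0, -0.2], "angular": [0, 0, 0]}, {"hand": 0.68, "offset": [0, 0, -0.3], "angular": [0, 0, 0]}]}}

```text
time: 5.15
tool_pos: [0.4913, -0.1652, -0.0077]
tcp_rot: [2.057, 2.374, 0.001]
wrist_force: [0.6, 0.1, -0.1]
width: 0.682
```

```bash
python3 - <<'E'
from die import *
s=bot.read_state();print(s['time'],s['tool_pos'],s['width'],s['wrist_force'])
die(cam('wrist','w3.png'))
E
```

```text
5.15 [ 0.49127584 -0.16516266 -0.00771084] 0.6820161364202045 [ 0.63939438  0.12958284 -0.14120507]
brass px [271.4 268.4  99.1 106.9] centre [ 0.49   -0.1642] dia 0.0491
brass px [404.  -31.6 177.8 213.1] centre [ 0.5205 -0.0548] dia 0.0611
```

View pics/w3.png

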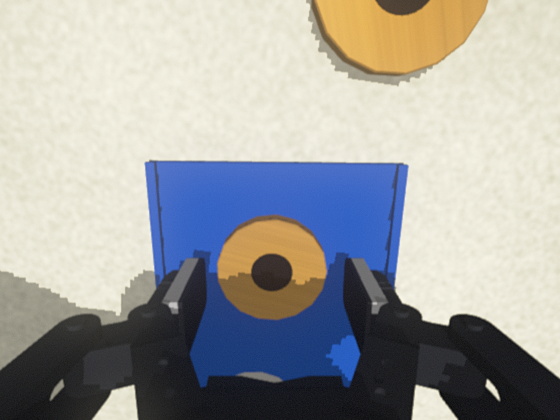

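The fingertips (inner corners at px ~(205,260) and (346,260)) straddle the die at about its height and the mat hasn't been touched. Lowering further while reading force.

Emit:
{"method": "drive_tool", "body": {"deltas": [{"hand": 0.68, "offset": [0, 0, -0.1], "angular": [0, 0, 0]}, {"hand": 0.68, "offset": [0, 0, -0.2], "angular": [0, 0, 0]}, {"hand": 0.68, "offset": [0, 0, -0.2], "angular": [0, 0, 0]}]}}

```text
time: 5.58
tool_pos: [0.4907, -0.1649, -0.0104]
tcp_rot: [-2.057, -2.374, 0.0]
wrist_force: [0.3, 0.3, -0.4]
width: 0.679
```

Emit:
{"method": "drive_tool", "body": {"deltas": [{"hand": 0.68, "offset": [0, 0, -0.1], "angular": [0, 0, 0]}, {"hand": 0.68, "offset": [0, 0, -0.2], "angular": [0, 0, 0]}, {"hand": 0.68, "offset": [0, 0, -0.2], "angular": [0, 0, 0]}]}}

```text
time: 5.95
tool_pos: [0.4907, -0.1649, -0.0124]
tcp_rot: [-2.057, -2.374, 0.0]
wrist_force: [0.3, 0.2, 0.8]
width: 0.68
```

Emit:
{"method": "drive_tool", "body": {"deltas": [{"hand": 0.6, "offset": [0, 0, 0], "angular": [0, 0, 0]}, {"hand": 0.5, "offset": [0, 0, 0], "angular": [0, 0, 0]}, {"hand": 0.4, "offset": [0, 0, 0], "angular": [0, 0, 0]}, {"hand": 0.4, "offset": [0, 0, 0], "angular": [0, 0, 0]}]}}

```text
time: 6.45
tool_pos: [0.4909, -0.165, -0.0117]
tcp_rot: [2.057, 2.374, -0.0]
wrist_force: [-1.6, 0.3, 6.1]
width: 0.507
```

Emit:
{"method": "drive_tool", "body": {"deltas": [{"hand": 0.4, "offset": [0, 0, 0], "angular": [0, 0, 0]}, {"hand": 0.4, "offset": [0, 0, 0.2], "angular": [0, 0, 0]}, {"hand": 0.4, "offset": [0, 0, 0.2], "angular": [0, 0, 0]}]}}

```text
time: 6.82
tool_pos: [0.4907, -0.1649, -0.0104]
tcp_rot: [-2.057, -2.374, -0.0]
wrist_force: [0.4, -0.0, -1.4]
width: 0.511
```

```bash
python3 - <<'E'
from die import *
s=bot.read_state();print(s['time'],s['tool_pos'],s['width'],s['wrist_force'])
c=cam('wrist','w4.png');die(c)
cv2.imwrite('pics/w4c.png',cv2.resize(c['frame'][200:380,150:390],(800,600),interpolation=2))
E
```

```text
6.825 [ 0.49068534 -0.1649209  -0.0104    ] 0.5112946642593224 [ 0.37925761 -0.04605288 -1.4170474 ]
brass px [274.7 272.8 101.4 108.9] centre [ 0.4913 -0.1647] dia 0.0494
brass px [408.3 -33.4 181.1 217.8] centre [ 0.5205 -0.0548] dia 0.0612
```

View pics/w4c.png

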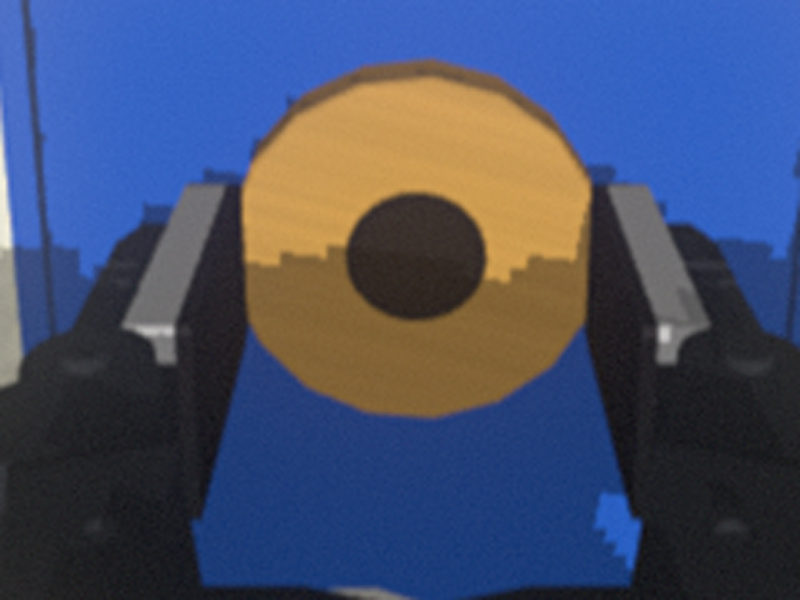

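The die is held: in the crop both pads grip it at (245,200) and (588,200), and the -1.4 N is its weight. Now the holder pose, from the first top image.

```bash
python3 - <<'E'
from h import *
c=cam('top')
g=lambda x,y:(205+(x+.5)/400*70-.5,150+(y+.5)/600*105-.5)
P={n:ray(c,g(*p),z) for n,p,z in[('fl',(57,545),.03),('fr',(280,573),.03),('rampL',(140,340),.03),('rampR',(250,352),.03),('endL',(118,70),.049),('endR',(343,97),.049),('nutL',(115,190),.067),('nutR',(299,213),.067),('redL',(168,172),.051),('redR',(270,184),.051)]}
for k,v in P.items():print(k,v.round(4))
for a,b in(('fl','fr'),('rampL','rampR'),('endL','endR'),('nutL','nutR'),('redL','redR')):
    d=P[a]-P[b];m=(P[a]+P[b])/2;print(a,'w',np.linalg.norm(d).round(4),'yaw',(np.degrees(np.arctan2(d[1],d[0]))-90).round(1),'mid',m.round(4))
M=lambda a,b:(P[a]+P[b])/2
d=M('endL','endR')-M('fl','fr');print('axis',np.degrees(np.arctan2(d[1],d[0])),np.linalg.norm(d[:2]))
E
```

```text
fl [0.4359 0.2189 0.03  ]
fr [0.4257 0.1213 0.03  ]
rampL [0.5272 0.1862 0.03  ]
rampR [0.5228 0.1375 0.03  ]
endL [0.6445 0.1982 0.049 ]
endR [0.634  0.0986 0.049 ]
nutL [0.5862 0.1948 0.067 ]
nutR [0.5775 0.1152 0.067 ]
redL [0.5983 0.1741 0.051 ]
redR [0.5938 0.1293 0.051 ]
fl w 0.0982 yaw -6.0 mid [0.4308 0.1701 0.03  ]
rampL w 0.0489 yaw -5.2 mid [0.525  0.1618 0.03  ]
endL w 0.1001 yaw -6.0 mid [0.6392 0.1484 0.049 ]
nutL w 0.0801 yaw -6.2 mid [0.5818 0.155  0.067 ]
redL w 0.045 yaw -5.8 mid [0.5961 0.1517 0.051 ]
axis -5.946221187566146 0.20961095022962473
```

Emit:
{"method": "drive_tool", "body": {"deltas": [{"hand": 0.4, "offset": [0, 0, 4], "angular": [0, 0, 0]}, {"hand": 0.4, "offset": [0, 0, 9], "angular": [0, 0, -10]}, {"hand": 0.4, "offset": [0, 2, 13], "angular": [0, 0, -20]}, {"hand": 0.4, "offset": [0, 6, 13], "angular": [0, 0, -30]}, {"hand": 0.4, "offset": [0, 10, 13], "angular": [0, 0, -40]}, {"hand": 0.4, "offset": [0, 14, 13], "angular": [0, 0, -50]}, {"hand": 0.4, "offset": [0, 18, 13], "angular": [0, 0, -60]}, {"hand": 0.4, "offset": [0, 22, 13], "angular": [0, 0, -70]}]}}

```text
time: 7.92
tool_pos: [0.4904, 0.0563, 0.1195]
tcp_rot: [-3.049, -0.756, 0.0]
wrist_force: [0.1, 0.6, -1.6]
width: 0.511
```

Measurements agree: bar nuts 80 mm apart, end width 100 mm, yaw −6°, holder origin about (0.540, 0.159), stop about 56 mm past the lip. Moving over the ledge.

Emit:
{"method": "drive_tool", "body": {"deltas": [{"hand": 0.4, "offset": [0, 4, 0], "angular": [0, 0, -10]}, {"hand": 0.4, "offset": [-1, 8, 0], "angular": [0, 0, -20]}, {"hand": 0.4, "offset": [-2, 11.1, 0], "angular": [0, 0, -30]}, {"hand": 0.4, "offset": [-2, 11.1, -4], "angular": [0, 0, -34.2]}, {"hand": 0.4, "offset": [-2, 11.1, -7], "angular": [0, 0, -34.2]}, {"hand": 0.4, "offset": [-2, 11.1, -7], "angular": [0, 0, -34.2]}]}}

```text
time: 8.68
tool_pos: [0.4676, 0.1653, 0.0469]
tcp_rot: [3.135, -0.164, -0.01]
wrist_force: [-0.7, -0.7, -1.5]
width: 0.511
```

```bash
python3 - <<'E'
from die import *
s=bot.read_state();print(s['time'],s['tool_pos'],s['width'],s['wrist_force'],s['q'])
c=cam('wrist','w5.png');die(c,s['tool_pos'][2]+.026)
O=np.array([.540,.159]);u=np.array([.9945,-.1045]);v=np.array([.1045,.9945])
f=c['frame'].copy()
for x,y,z in[(-110,50,30),(-110,-50,30),(-16,26,40),(-16,-26,40),(0,26,33),(0,-26,33),(36,0,62),(50,0,62),(56.5,0,51),(-42,41,40),(-42,-41,40)]:
    p=proj(c,[*(O+u*x/1e3+v*y/1e3),z/1e3]);cv2.drawMarker(f,tuple(int(q) for q in p.round()),(255,0,255),0,8,1)
cv2.imwrite('pics/w5.png',cv2.resize(f,(800,600),interpolation=2))
E
```

```text
8.675 [0.46756695 0.16529585 0.04690942] 0.5112774188490101 [-0.66462099 -0.69118169 -1.46172121] [2.89562574e-01 9.61597780e-02 2.12811539e+00 2.91411235e-05
 9.24239730e-01 1.96483217e+00]
brass px [274.7 273.1 100.3 109. ] centre [0.4688 0.1646] dia 0.048
```

View pics/w5.png

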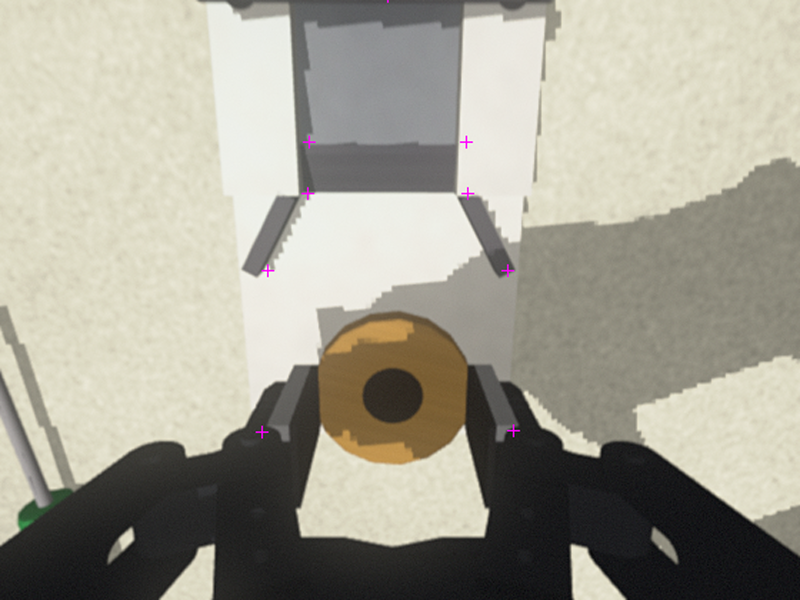

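Picture: the die is centred between the pads. The cheek edges at (298,193) and (458,193) lie ~3 mm left (holder +y) of my markers, and lip and ramp match in x. Shifting +2 mm in y and lowering.

Emit:
{"method": "drive_tool", "body": {"deltas": [{"hand": 0.4, "offset": [0, 0.2, -2], "angular": [0, 0, 0]}, {"hand": 0.4, "offset": [0, 0.2, -3.1], "angular": [0, 0, 0]}, {"hand": 0.4, "offset": [0, 0.2, -3.3], "angular": [0, 0, 0]}, {"hand": 0.4, "offset": [0, 0.2, -3.4], "angular": [0, 0, 0]}, {"hand": 0.4, "offset": [0, 0.2, -3.4], "angular": [0, 0, 0]}]}}

```text
time: 9.35
tool_pos: [0.4713, 0.1681, 0.0164]
tcp_rot: [-3.137, 0.165, -0.002]
wrist_force: [0.7, 0.7, -0.8]
width: 0.509
```

Emit:
{"method": "drive_tool", "body": {"deltas": [{"hand": 0.4, "offset": [0, 0, -0.1], "angular": [0, 0, 0]}, {"hand": 0.4, "offset": [0, 0, -0.1], "angular": [0, 0, 0]}]}}

```text
time: 9.6
tool_pos: [0.4708, 0.1681, 0.0149]
tcp_rot: [-3.137, 0.165, -0.0]
wrist_force: [-0.6, -0.6, -0.6]
width: 0.504
```

Emit:
{"method": "drive_tool", "body": {"deltas": [{"hand": 0.4, "offset": [0, 0, -0.05], "angular": [0, 0, 0]}, {"hand": 0.4, "offset": [0, 0, -0.05], "angular": [0, 0, 0]}]}}

```text
time: 9.85
tool_pos: [0.4709, 0.1681, 0.0144]
tcp_rot: [-3.137, 0.165, -0.0]
wrist_force: [-0.5, -0.8, 0.8]
width: 0.513
```

Emit:
{"method": "drive_tool", "body": {"deltas": [{"hand": 0.6, "offset": [0, 0, 0], "angular": [0, 0, 0]}, {"hand": 0.7, "offset": [0, 0, 0], "angular": [0, 0, 0]}, {"hand": 0.7, "offset": [0, 0, 0.5], "angular": [0, 0, 0]}, {"hand": 0.7, "offset": [0, 0, 3], "angular": [0, 0, 0]}, {"hand": 0.4, "offset": [0, 0, 6], "angular": [0, 0, 0]}, {"hand": 0, "offset": [-1, 0.1, 6], "angular": [0, 0, 0]}, {"hand": 0, "offset": [-2, 0.2, 6], "angular": [0, 0, 0]}, {"hand": 0, "offset": [-2, 0.2, 6], "angular": [0, 0, 0]}]}}

```text
time: 10.85
tool_pos: [0.4484, 0.1697, 0.0728]
tcp_rot: [3.136, -0.164, -0.005]
wrist_force: [0.4, 0.3, -0.3]
width: 0.001
```

```bash
python3 - <<'E'
from die import *
from scipy.spatial.transform import Rotation as R
s=bot.read_state();print(s['time'],s['tool_pos'],s['width'],s['wrist_force'])
c=cam('wrist');die(c,.040);print(proj(c,s['tool_pos']),[proj(c,s['tool_pos']+[0,0,b]).round() for b in (.005,.01,.015)])
O=np.array([.540,.159]);u=np.array([.9945,-.1045]);v=np.array([.1045,.9945])
f=c['frame'].copy()
for x,y,z in[(-16,26,40),(-16,-26,40),(0,26,33),(0,-26,33),(56.5,23,51),(56.5,-23,51),(36,0,62)]:
    p=proj(c,[*(O+u*x/1e3+v*y/1e3),z/1e3]);cv2.drawMarker(f,tuple(int(q) for q in p.round()),(255,0,255),0,8,1)
cv2.imwrite('pics/w6.png',cv2.resize(f,(800,600),interpolation=2))
E
```

```text
10.85 [0.44843735 0.16966096 0.07280986] 0.0013488399021071805 [ 0.37627919  0.30436342 -0.28139743]
brass px [273.2 189.1  79.4  81.7] centre [0.472  0.1676] dia 0.0468
[273.869801   253.12834037] [array([274., 257.]), array([274., 262.]), array([274., 267.])]
```

View pics/w6.png

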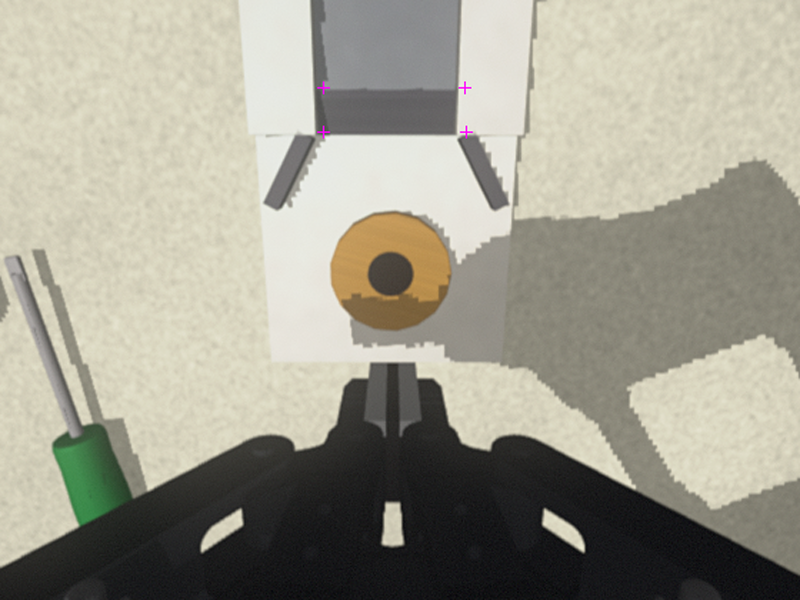

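The die lies free and flat on the ledge at px (391,272), about 1-2 mm right of the centreline at column ~386. The shut fingers are behind it, at the front edge. Next I'll touch the ledge beside the die to find the true height of the shut fingertips.

Emit:
{"method": "drive_tool", "body": {"deltas": [{"hand": 0, "offset": [-0.3, 3.9, 0], "angular": [0, 0, 0]}, {"hand": 0, "offset": [-0.3, 3.9, -2], "angular": [0, 0, 0]}, {"hand": 0, "offset": [-0.3, 3.9, -4], "angular": [0, 0, 0]}, {"hand": 0, "offset": [-0.3, 3.9, -4.2], "angular": [0, 0, 0]}, {"hand": 0, "offset": [-0.3, 3.9, -4.2], "angular": [0, 0, 0]}]}}

```text
time: 11.52
tool_pos: [0.4477, 0.2089, 0.0321]
tcp_rot: [3.137, -0.165, -0.001]
wrist_force: [0.3, -0.2, 0.6]
width: -0.002
```

Emit:
{"method": "drive_tool", "body": {"deltas": [{"hand": 0, "offset": [0, 0, -0.1], "angular": [0, 0, 0]}, {"hand": 0, "offset": [0, 0, -0.2], "angular": [0, 0, 0]}, {"hand": 0, "offset": [0, 0, -0.2], "angular": [0, 0, 0]}]}}

```text
time: 11.9
tool_pos: [0.4481, 0.2091, 0.0307]
tcp_rot: [-3.137, 0.165, -0.001]
wrist_force: [-1.4, -0.4, -0.6]
width: -0.003
```

Emit:
{"method": "drive_tool", "body": {"deltas": [{"hand": 0, "offset": [0, 0, -0.1], "angular": [0, 0, 0]}, {"hand": 0, "offset": [0, 0, -0.2], "angular": [0, 0, 0]}, {"hand": 0, "offset": [0, 0, -0.2], "angular": [0, 0, 0]}]}}

```text
time: 12.28
tool_pos: [0.4476, 0.209, 0.0281]
tcp_rot: [3.137, -0.165, -0.0]
wrist_force: [0.3, 0.7, -0.1]
width: -0.003
```

Emit:
{"method": "drive_tool", "body": {"deltas": [{"hand": 0, "offset": [0, 0, -0.1], "angular": [0, 0, 0]}, {"hand": 0, "offset": [0, 0, -0.2], "angular": [0, 0, 0]}, {"hand": 0, "offset": [0, 0, -0.2], "angular": [0, 0, 0]}]}}

```text
time: 12.65
tool_pos: [0.4477, 0.209, 0.0261]
tcp_rot: [3.137, -0.165, -0.0]
wrist_force: [0.2, 0.3, -1.0]
width: 0.002
```

Emit:
{"method": "drive_tool", "body": {"deltas": [{"hand": 0, "offset": [0, 0, -0.1], "angular": [0, 0, 0]}, {"hand": 0, "offset": [0, 0, -0.2], "angular": [0, 0, 0]}, {"hand": 0, "offset": [0, 0, -0.2], "angular": [0, 0, 0]}]}}

```text
time: 13.02
tool_pos: [0.4477, 0.209, 0.0241]
tcp_rot: [3.137, -0.165, -0.0]
wrist_force: [-0.1, 0.0, -0.1]
width: -0.003
```

Emit:
{"method": "drive_tool", "body": {"deltas": [{"hand": 0, "offset": [0, 0, -0.1], "angular": [0, 0, 0]}, {"hand": 0, "offset": [0, 0, -0.2], "angular": [0, 0, 0]}, {"hand": 0, "offset": [0, 0, -0.2], "angular": [0, 0, 0]}]}}

```text
time: 13.4
tool_pos: [0.4477, 0.209, 0.0221]
tcp_rot: [3.137, -0.165, -0.0]
wrist_force: [-0.0, -0.0, 0.5]
width: -0.001
```

Emit:
{"method": "drive_tool", "body": {"deltas": [{"hand": 0, "offset": [0, 0, -0.1], "angular": [0, 0, 0]}, {"hand": 0, "offset": [0, 0, -0.2], "angular": [0, 0, 0]}, {"hand": 0, "offset": [0, 0, -0.2], "angular": [0, 0, 0]}]}}

```text
time: 13.78
tool_pos: [0.4477, 0.209, 0.0201]
tcp_rot: [3.137, -0.165, -0.0]
wrist_force: [-0.3, 0.3, -0.5]
width: 0.004
```

Emit:
{"method": "drive_tool", "body": {"deltas": [{"hand": 0, "offset": [0, 0, -0.1], "angular": [0, 0, 0]}, {"hand": 0, "offset": [0, 0, -0.2], "angular": [0, 0, 0]}, {"hand": 0, "offset": [0, 0, -0.2], "angular": [0, 0, 0]}]}}

```text
time: 14.15
tool_pos: [0.4477, 0.209, 0.0181]
tcp_rot: [3.137, -0.165, -0.0]
wrist_force: [-0.1, 0.5, -0.2]
width: 0.004
```

```bash
python3 - <<'E'
from die import *
s=bot.read_state();print(s['time'],s['tool_pos'],s['wrist_force'])
c=cam('wrist');die(c,.040)
cv2.imwrite('pics/w7.png',cv2.resize(c['frame'],(800,600)));a=cam('scene','s7.png')
p=proj(a,s['tool_pos']);print(p)
x,y=int(p[0]),int(p[1]);cv2.imwrite('pics/s7c.png',cv2.resize(a['frame'][y-60:y+45,x-70:x+70],(800,600),interpolation=2))
E
```

```text
14.15 [0.44767157 0.20899462 0.01814387] [-0.05854712  0.52936418 -0.24179019]
brass px [367.  209.1 106.2 114.7] centre [0.4715 0.1681] dia 0.0479
[342.66974535 238.11875668]
```

View pics/s7c.png

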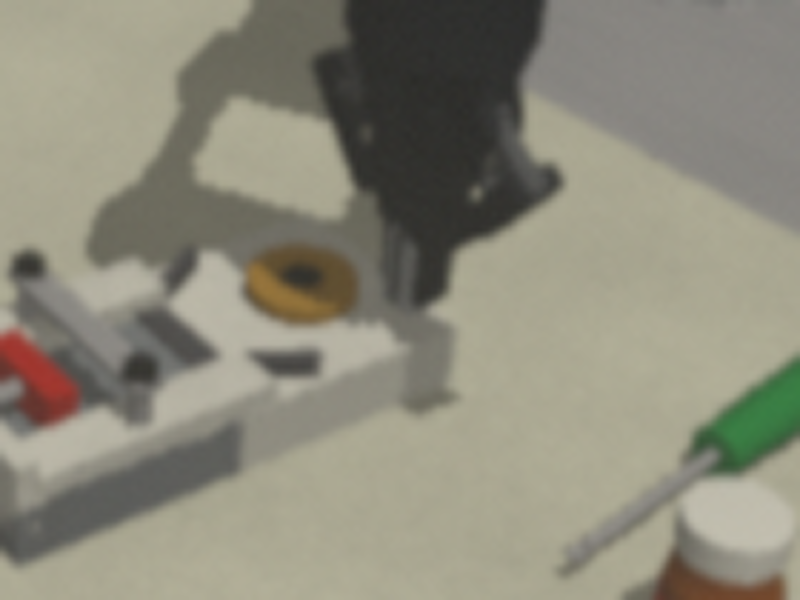

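The scene crop shows the die flat on the ledge at (302,285), and the shut tips at (405-440,300) just above the ledge corner. Down a little more.

Emit:
{"method": "drive_tool", "body": {"deltas": [{"hand": 0, "offset": [0, 0, -0.1], "angular": [0, 0, 0]}, {"hand": 0, "offset": [0, 0, -0.2], "angular": [0, 0, 0]}, {"hand": 0, "offset": [0, 0, -0.2], "angular": [0, 0, 0]}]}}

```text
time: 14.62
tool_pos: [0.4477, 0.209, 0.0161]
tcp_rot: [3.137, -0.165, -0.0]
wrist_force: [-0.1, -0.1, -0.1]
width: 0.001
```

Emit:
{"method": "drive_tool", "body": {"deltas": [{"hand": 0, "offset": [0, 0, -0.1], "angular": [0, 0, 0]}, {"hand": 0, "offset": [0, 0, -0.2], "angular": [0, 0, 0]}, {"hand": 0, "offset": [0, 0, -0.2], "angular": [0, 0, 0]}]}}

```text
time: 15.0
tool_pos: [0.4477, 0.209, 0.0141]
tcp_rot: [3.137, -0.165, -0.0]
wrist_force: [-0.7, -0.5, -0.5]
width: -0.001
```

Emit:
{"method": "drive_tool", "body": {"deltas": [{"hand": 0, "offset": [0, 0, -0.1], "angular": [0, 0, 0]}, {"hand": 0, "offset": [0, 0, -0.1], "angular": [0, 0, 0]}]}}

```text
time: 15.25
tool_pos: [0.4477, 0.209, 0.0132]
tcp_rot: [3.137, -0.165, -0.0]
wrist_force: [-0.6, -0.2, -0.5]
width: 0.001
```

Emit:
{"method": "drive_tool", "body": {"deltas": [{"hand": 0, "offset": [0, 0, -0.1], "angular": [0, 0, 0]}, {"hand": 0, "offset": [0, 0, -0.1], "angular": [0, 0, 0]}]}}

```text
time: 15.5
tool_pos: [0.4477, 0.209, 0.0122]
tcp_rot: [3.137, -0.165, -0.0]
wrist_force: [0.7, 0.2, 0.5]
width: -0.001
```

Emit:
{"method": "drive_tool", "body": {"deltas": [{"hand": 0, "offset": [0, 0, -0.1], "angular": [0, 0, 0]}, {"hand": 0, "offset": [0, 0, -0.1], "angular": [0, 0, 0]}]}}

```text
time: 15.75
tool_pos: [0.4477, 0.209, 0.0112]
tcp_rot: [3.137, -0.165, -0.0]
wrist_force: [-0.1, 0.6, 0.6]
width: -0.004
```

Emit:
{"method": "drive_tool", "body": {"deltas": [{"hand": 0, "offset": [0, 0, -0.1], "angular": [0, 0, 0]}, {"hand": 0, "offset": [0, 0, -0.1], "angular": [0, 0, 0]}]}}

```text
time: 16.0
tool_pos: [0.4477, 0.209, 0.0102]
tcp_rot: [3.137, -0.165, -0.0]
wrist_force: [0.9, -0.4, -0.0]
width: 0.002
```

Emit:
{"method": "drive_tool", "body": {"deltas": [{"hand": 0, "offset": [0, 0, -0.1], "angular": [0, 0, 0]}, {"hand": 0, "offset": [0, 0, -0.1], "angular": [0, 0, 0]}]}}

```text
time: 16.25
tool_pos: [0.4477, 0.209, 0.0092]
tcp_rot: [3.137, -0.165, -0.0]
wrist_force: [0.7, -0.3, -0.4]
width: -0.006
```

Emit:
{"method": "drive_tool", "body": {"deltas": [{"hand": 0, "offset": [0, 0, -0.1], "angular": [0, 0, 0]}, {"hand": 0, "offset": [0, 0, -0.1], "angular": [0, 0, 0]}]}}

```text
time: 16.5
tool_pos: [0.4479, 0.2091, 0.0086]
tcp_rot: [-3.137, 0.165, -0.0]
wrist_force: [-0.7, -0.8, 2.7]
width: -0.005
```

Emit:
{"method": "drive_tool", "body": {"deltas": [{"hand": 0, "offset": [0, 0, -0.1], "angular": [0, 0, 0]}, {"hand": 0, "offset": [0, 0, -0.1], "angular": [0, 0, 0]}]}}

```text
time: 16.75
tool_pos: [0.4479, 0.2091, 0.0085]
tcp_rot: [3.137, -0.165, -0.0]
wrist_force: [-4.0, -0.8, 11.1]
width: -0.0
```

```bash
python3 - <<'E'
from die import *
s=bot.read_state();print(s['time'],s['tool_pos'],s['wrist_force'])
c=cam('wrist','w8.png');die(c,.040);a=cam('scene','s8.png')
w=cv2.resize(c['frame'][180:360,140:460],(800,450),interpolation=2)
cv2.imwrite('pics/w8c.png',w)
# front face strip colour columns near tip
for r in range(240,275,4):print(r,c['frame'][r,250:300:4].mean(1).round().astype(int))
E
```

```text
16.75 [0.44792225 0.20911299 0.00851363] [-3.96797055 -0.80758649 11.05140405]
brass px [373.5 216.7 112.4 122.6] centre [0.4716 0.168 ] dia 0.0476
240 [226 225 226 227 227 227 227 224 189 152 153 149 148]
244 [157 176 226 227 228 227 226 217 150 149 150 149 147]
248 [151 151 156 148 147 225 220 147 149 148 147 146 145]
252 [150 148 150 147 149 146 145 145 146 142 143 145 144]
256 [148 146 130  92  94  88  57  64  91  89  99 144 146]
260 [144 145 118  93  92  87  53  63  90  91  96 143 143]
264 [118 116  97  90  90  78  54  61  88  88  89 114 113]
268 [56 58 91 92 92 76 51 55 88 90 86 46 46]
272 [55 56 88 89 89 74 49 54 90 87 88 46 46]
```

The ledge is touched at TCP z 8.7 mm, so the shut tips stand 21 mm above the TCP reading. The push height (tip 35 mm, 2 mm over the lip) is therefore TCP z about 14 mm. Going behind the die.

Emit:
{"method": "drive_tool", "body": {"deltas": [{"hand": 0, "offset": [0, 0, 2], "angular": [0, 0, 0]}, {"hand": 0, "offset": [0, 0, 5], "angular": [0, 0, 0]}, {"hand": 0, "offset": [-1.9, -3.6, 5], "angular": [0, 0, 0]}, {"hand": 0, "offset": [-1.9, -3.6, 5], "angular": [0, 0, 0]}, {"hand": 0, "offset": [-1.9, -3.6, 2], "angular": [0, 0, 0]}, {"hand": 0, "offset": [-1.9, -3.6, 0.7], "angular": [0, 0, 0]}, {"hand": 0, "offset": [-1.9, -3.6, 0.7], "angular": [0, 0, 0]}], "force": 60}}

```text
time: 17.73
tool_pos: [0.4275, 0.1728, 0.0129]
tcp_rot: [3.136, -0.164, -0.005]
wrist_force: [1.0, 0.2, 0.6]
width: -0.001
```

Emit:
{"method": "drive_tool", "body": {"deltas": [{"hand": 0, "offset": [0.5, -0.05, 0], "angular": [0, 0, 0]}, {"hand": 0, "offset": [0.99, -0.1, 0], "angular": [0, 0, 0]}, {"hand": 0, "offset": [1.49, -0.16, 0], "angular": [0, 0, 0]}, {"hand": 0, "offset": [1.99, -0.21, 0], "angular": [0, 0, 0]}, {"hand": 0, "offset": [2.49, -0.26, 0], "angular": [0, 0, 0]}, {"hand": 0, "offset": [2.98, -0.31, 0], "angular": [0, 0, 0]}, {"hand": 0, "offset": [2.98, -0.31, 0], "angular": [0, 0, 0]}]}}

```text
time: 18.6
tool_pos: [0.4593, 0.1699, 0.0143]
tcp_rot: [-3.137, 0.165, -0.001]
wrist_force: [0.1, 0.1, 0.5]
width: 0.0
```

```bash
cat > hd.py <<'E'
from h import *
O=np.array([.5403,.1615]);u=np.array([.9945,-.1045]);v=np.array([.1045,.9945])
def hold(z=.040):
    s=bot.read_state();c=cam('wrist');f=c['frame']
    hsv=cv2.cvtColor(f,cv2.COLOR_BGR2HSV)
    m=cv2.morphologyEx(cv2.inRange(hsv,(8,110,40),(25,255,255)),cv2.MORPH_CLOSE,np.ones((25,25)))
    k=max(cv2.findContours(m,0,2)[0],key=cv2.contourArea)
    P=np.array([ray(c,p,z)[:2]-O for p in k[:,0].astype(float)])
    H=np.c_[P@u,P@v]*1e3
    (x,y),r=cv2.minEnclosingCircle(H.astype(np.float32))
    T=s['tool_pos'][:2]-O
    print('t',s['time'],'tool hx,hy',(T@u*1e3).round(1),(T@v*1e3).round(1),'z',s['tool_pos'][2].round(4),'F u,v,z',np.round([s['wrist_force'][:2]@u,s['wrist_force'][:2]@v,s['wrist_force'][2]],1),'die',round(x,1),round(y,1),'dia',round(2*r,1),'ext x',H[:,0].min().round(1),H[:,0].max().round(1),'y',H[:,1].min().round(1),H[:,1].max().round(1))
    return c
E
python3 -c "
from hd import *
hold()"
```

```text
t 18.6 tool hx,hy -81.4 -0.1 z 0.0143 F u,v,z [0.1 0.1 0.5] die -46.2 0.1 dia 47.7 ext x -69.7 -22.6 y -23.5 23.4
```

The die is sliding, centred (y 0.1 mm) and 35.2 mm ahead of the tool. Pushing on towards the ramp.

Emit:
{"method": "drive_tool", "body": {"deltas": [{"hand": 0, "offset": [0.3, -0.03, 0], "angular": [0, 0, 0]}, {"hand": 0, "offset": [0.6, -0.06, 0], "angular": [0, 0, 0]}, {"hand": 0, "offset": [0.9, -0.09, 0], "angular": [0, 0, 0]}, {"hand": 0, "offset": [1.2, -0.13, 0], "angular": [0, 0, 0]}, {"hand": 0, "offset": [1.5, -0.16, 0], "angular": [0, 0, 0]}, {"hand": 0, "offset": [1.8, -0.19, 0], "angular": [0, 0, 0]}]}}

```text
time: 19.4
tool_pos: [0.4767, 0.168, 0.0142]
tcp_rot: [3.137, -0.165, -0.0]
wrist_force: [-0.3, -0.3, -0.4]
width: -0.002
```

```bash
python3 -c "
from hd import *
hold()"
```

```text
t 19.4 tool hx,hy -63.9 -0.2 z 0.0142 F u,v,z [-0.2 -0.4 -0.4] die -29.0 0.4 dia 48.0 ext x -52.6 -5.1 y -23.3 24.0
```

Leading edge is on the ramp now; 2 mm rows in short calls, reading force.

Emit:
{"method": "drive_tool", "body": {"deltas": [{"hand": 0, "offset": [0.2, -0.02, 0], "angular": [0, 0, 0]}, {"hand": 0, "offset": [0.4, -0.04, 0], "angular": [0, 0, 0]}, {"hand": 0, "offset": [0.6, -0.06, 0], "angular": [0, 0, 0]}, {"hand": 0, "offset": [0.8, -0.08, 0], "angular": [0, 0, 0]}]}}

```text
time: 19.95
tool_pos: [0.4848, 0.1672, 0.0143]
tcp_rot: [-3.137, 0.165, -0.0]
wrist_force: [-0.8, 0.0, -0.2]
width: 0.002
```

```bash
python3 -c "
from hd import *
hold()"
```

```text
t 19.95 tool hx,hy -55.8 -0.1 z 0.0143 F u,v,z [-0.8 -0.1 -0.2] die -21.0 0.3 dia 48.1 ext x -44.6 3.0 y -23.5 24.1
```

Emit:
{"method": "drive_tool", "body": {"deltas": [{"hand": 0, "offset": [0.2, -0.02, 0], "angular": [0, 0, 0]}, {"hand": 0, "offset": [0.4, -0.04, 0], "angular": [0, 0, 0]}, {"hand": 0, "offset": [0.6, -0.06, 0], "angular": [0, 0, 0]}, {"hand": 0, "offset": [0.8, -0.08, 0], "angular": [0, 0, 0]}]}}

```text
time: 20.5
tool_pos: [0.4927, 0.1664, 0.0143]
tcp_rot: [-3.137, 0.165, 0.0]
wrist_force: [0.1, 0.7, 0.1]
width: 0.002
```

```bash
python3 -c "
from hd import *
hold()"
```

```text
t 20.5 tool hx,hy -47.8 -0.1 z 0.0143 F u,v,z [0.  0.7 0.1] die -13.0 0.5 dia 48.1 ext x -37.0 11.0 y -23.6 24.5
```

Emit:
{"method": "drive_tool", "body": {"deltas": [{"hand": 0, "offset": [0.2, -0.02, 0], "angular": [0, 0, 0]}, {"hand": 0, "offset": [0.4, -0.04, 0], "angular": [0, 0, 0]}, {"hand": 0, "offset": [0.6, -0.06, 0], "angular": [0, 0, 0]}, {"hand": 0, "offset": [0.8, -0.08, 0], "angular": [0, 0, 0]}]}}

```text
time: 21.05
tool_pos: [0.5007, 0.1656, 0.0143]
tcp_rot: [-3.137, 0.165, 0.0]
wrist_force: [-1.4, -0.4, -0.6]
width: 0.002
```

```bash
python3 -c "
from hd import *
hold()"
```

```text
t 21.05 tool hx,hy -39.8 -0.0 z 0.0143 F u,v,z [-1.3 -0.5 -0.6] die -5.3 0.4 dia 48.6 ext x -28.5 18.6 y -23.6 24.6
```

Emit:
{"method": "drive_tool", "body": {"deltas": [{"hand": 0, "offset": [0.1, -0.01, 0], "angular": [0, 0, 0]}, {"hand": 0, "offset": [0.2, -0.02, 0], "angular": [0, 0, 0]}, {"hand": 0, "offset": [0.3, -0.03, 0], "angular": [0, 0, 0]}, {"hand": 0, "offset": [0.4, -0.04, 0], "angular": [0, 0, 0]}]}}

```text
time: 21.6
tool_pos: [0.5046, 0.1652, 0.0143]
tcp_rot: [-3.137, 0.165, 0.0]
wrist_force: [-1.5, -0.3, 0.4]
width: -0.007
```

```bash
python3 -c "
from hd import *
hold()"
```

```text
t 21.6 tool hx,hy -35.9 -0.0 z 0.0143 F u,v,z [-1.5 -0.4  0.4] die -1.7 0.5 dia 48.8 ext x -24.7 22.5 y -23.9 24.7
```

Emit:
{"method": "drive_tool", "body": {"deltas": [{"hand": 0, "offset": [0.1, -0.01, 0], "angular": [0, 0, 0]}, {"hand": 0, "offset": [0.2, -0.02, 0], "angular": [0, 0, 0]}, {"hand": 0, "offset": [0.3, -0.03, 0], "angular": [0, 0, 0]}, {"hand": 0, "offset": [0.4, -0.04, 0], "angular": [0, 0, 0]}]}}

```text
time: 22.15
tool_pos: [0.5086, 0.1649, 0.0143]
tcp_rot: [-3.137, 0.165, 0.0]
wrist_force: [-1.6, -0.6, 2.1]
width: -0.002
```

Emit:
{"method": "drive_tool", "body": {"deltas": [{"hand": 0, "offset": [0.1, -0.01, 0], "angular": [0, 0, 0]}, {"hand": 0, "offset": [0.2, -0.02, 0], "angular": [0, 0, 0]}, {"hand": 0, "offset": [0.3, -0.03, 0], "angular": [0, 0, 0]}, {"hand": 0, "offset": [0.4, -0.04, 0], "angular": [0, 0, 0]}]}}

```text
time: 22.65
tool_pos: [0.513, 0.1644, 0.0143]
tcp_rot: [-3.137, 0.165, -0.001]
wrist_force: [-1.4, 0.1, 0.3]
width: -0.001
```

```bash
python3 -c "
from hd import *
hold()"
```

```text
t 22.65 tool hx,hy -27.4 0.1 z 0.0143 F u,v,z [-1.4 -0.1  0.3] die 6.7 0.3 dia 49.4 ext x -17.6 31.3 y -23.5 24.6
```

Emit:
{"method": "drive_tool", "body": {"deltas": [{"hand": 0, "offset": [0.1, -0.01, 0], "angular": [0, 0, 0]}, {"hand": 0, "offset": [0.2, -0.02, 0], "angular": [0, 0, 0]}, {"hand": 0, "offset": [0.3, -0.03, 0], "angular": [0, 0, 0]}, {"hand": 0, "offset": [0.4, -0.04, 0], "angular": [0, 0, 0]}, {"hand": 0, "offset": [0.5, -0.05, 0], "angular": [0, 0, 0]}]}}

```text
time: 23.32
tool_pos: [0.5176, 0.1639, 0.0142]
tcp_rot: [3.137, -0.165, -0.0]
wrist_force: [-1.0, 0.2, -0.1]
width: 0.002
```

Emit:
{"method": "drive_tool", "body": {"deltas": [{"hand": 0, "offset": [0.1, -0.01, 0], "angular": [0, 0, 0]}, {"hand": 0, "offset": [0.2, -0.02, 0], "angular": [0, 0, 0]}, {"hand": 0, "offset": [0.3, -0.03, 0], "angular": [0, 0, 0]}, {"hand": 0, "offset": [0.4, -0.04, 0], "angular": [0, 0, 0]}, {"hand": 0, "offset": [0.5, -0.05, 0], "angular": [0, 0, 0]}]}}

```text
time: 23.95
tool_pos: [0.5227, 0.1634, 0.0143]
tcp_rot: [-3.137, 0.165, 0.0]
wrist_force: [-0.3, -0.3, -0.1]
width: -0.003
```

```bash
python3 -c "
from hd import *
hold()"
```

```text
t 23.95 tool hx,hy -17.8 0.1 z 0.0143 F u,v,z [-0.3 -0.3 -0.1] die 16.3 0.5 dia 48.7 ext x -7.8 31.2 y -23.4 24.3
```

Emit:
{"method": "drive_tool", "body": {"deltas": [{"hand": 0, "offset": [0.1, -0.01, 0], "angular": [0, 0, 0]}, {"hand": 0, "offset": [0.2, -0.02, 0], "angular": [0, 0, 0]}, {"hand": 0, "offset": [0.3, -0.03, 0], "angular": [0, 0, 0]}, {"hand": 0, "offset": [0.4, -0.04, 0], "angular": [0, 0, 0]}]}}

```text
time: 24.5
tool_pos: [0.5267, 0.163, 0.0143]
tcp_rot: [3.137, -0.165, 0.0]
wrist_force: [-1.0, -0.1, -0.7]
width: -0.003
```

Emit:
{"method": "drive_tool", "body": {"deltas": [{"hand": 0, "offset": [0.1, -0.01, 0], "angular": [0, 0, 0]}, {"hand": 0, "offset": [0.2, -0.02, 0], "angular": [0, 0, 0]}, {"hand": 0, "offset": [0.3, -0.03, 0], "angular": [0, 0, 0]}, {"hand": 0, "offset": [0.4, -0.04, 0], "angular": [0, 0, 0]}]}}

```text
time: 25.0
tool_pos: [0.5306, 0.1626, 0.0144]
tcp_rot: [-3.137, 0.165, 0.0]
wrist_force: [-1.0, -0.4, 1.6]
width: -0.003
```

```bash
python3 -c "
from hd import *
hold()"
```

```text
t 25.0 tool hx,hy -9.8 0.1 z 0.0144 F u,v,z [-1.  -0.5  1.6] die 24.3 0.5 dia 47.4 ext x 1.0 29.6 y -23.0 24.0
```

Emit:
{"method": "drive_tool", "body": {"deltas": [{"hand": 0, "offset": [0.05, -0.005, 0], "angular": [0, 0, 0]}, {"hand": 0, "offset": [0.1, -0.01, 0], "angular": [0, 0, 0]}]}}

```text
time: 25.3
tool_pos: [0.5316, 0.1625, 0.0143]
tcp_rot: [3.137, -0.165, -0.0]
wrist_force: [-2.1, 0.0, -0.1]
width: 0.002
```

Emit:
{"method": "drive_tool", "body": {"deltas": [{"hand": 0, "offset": [0.05, -0.005, 0], "angular": [0, 0, 0]}, {"hand": 0, "offset": [0.1, -0.01, 0], "angular": [0, 0, 0]}]}}

```text
time: 25.55
tool_pos: [0.5326, 0.1624, 0.0143]
tcp_rot: [3.137, -0.165, -0.0]
wrist_force: [-1.3, 0.6, 1.4]
width: -0.002
```

Emit:
{"method": "drive_tool", "body": {"deltas": [{"hand": 0, "offset": [0.05, -0.005, 0], "angular": [0, 0, 0]}, {"hand": 0, "offset": [0.1, -0.01, 0], "angular": [0, 0, 0]}]}}

```text
time: 25.8
tool_pos: [0.5336, 0.1623, 0.0143]
tcp_rot: [3.137, -0.165, -0.0]
wrist_force: [-1.2, 0.2, 0.4]
width: -0.003
```

```bash
python3 -c "
from hd import *
hold()"
```

```text
t 25.8 tool hx,hy -6.7 0.1 z 0.0143 F u,v,z [-1.2  0.1  0.4] die 26.7 0.5 dia 47.0 ext x 4.1 29.0 y -23.0 24.0
```

Emit:
{"method": "drive_tool", "body": {"deltas": [{"hand": 0, "offset": [0.05, -0.005, 0], "angular": [0, 0, 0]}, {"hand": 0, "offset": [0.1, -0.01, 0], "angular": [0, 0, 0]}]}}

```text
time: 26.1
tool_pos: [0.5346, 0.1622, 0.0143]
tcp_rot: [3.137, -0.165, 0.0]
wrist_force: [-2.1, -0.1, 0.4]
width: 0.002
```

Emit:
{"method": "drive_tool", "body": {"deltas": [{"hand": 0, "offset": [0.05, -0.005, 0], "angular": [0, 0, 0]}, {"hand": 0, "offset": [0.1, -0.01, 0], "angular": [0, 0, 0]}]}}

```text
time: 26.35
tool_pos: [0.5356, 0.1621, 0.0143]
tcp_rot: [-3.137, 0.165, -0.0]
wrist_force: [-1.1, 0.0, -0.0]
width: 0.003
```

Emit:
{"method": "drive_tool", "body": {"deltas": [{"hand": 0, "offset": [0.05, -0.005, 0], "angular": [0, 0, 0]}, {"hand": 0, "offset": [0.1, -0.01, 0], "angular": [0, 0, 0]}]}}

```text
time: 26.6
tool_pos: [0.5366, 0.162, 0.0143]
tcp_rot: [-3.137, 0.165, 0.0]
wrist_force: [-1.6, 0.6, 0.6]
width: -0.002
```

Emit:
{"method": "drive_tool", "body": {"deltas": [{"hand": 0, "offset": [0.04, -0.004, 0], "angular": [0, 0, 0]}, {"hand": 0, "offset": [0.08, -0.008, 0], "angular": [0, 0, 0]}]}}

```text
time: 26.85
tool_pos: [0.5374, 0.162, 0.0143]
tcp_rot: [-3.137, 0.165, 0.0]
wrist_force: [-0.9, -0.1, 0.4]
width: -0.003
```

Emit:
{"method": "drive_tool", "body": {"deltas": [{"hand": 0, "offset": [0.04, -0.004, 0], "angular": [0, 0, 0]}, {"hand": 0, "offset": [0.08, -0.008, 0], "angular": [0, 0, 0]}]}}

```text
time: 27.1
tool_pos: [0.5382, 0.1619, 0.0143]
tcp_rot: [-3.137, 0.165, -0.0]
wrist_force: [-0.6, -0.4, 0.6]
width: -0.002
```

```bash
python3 -c "
from hd import *
hold()"
```

```text
t 27.1 tool hx,hy -2.1 0.2 z 0.0143 F u,v,z [-0.6 -0.4  0.6] die 27.0 0.5 dia 45.8 ext x 8.7 28.2 y -22.4 23.4
```

Emit:
{"method": "drive_tool", "body": {"deltas": [{"hand": 0, "offset": [0.04, -0.004, 0], "angular": [0, 0, 0]}, {"hand": 0, "offset": [0.08, -0.008, 0], "angular": [0, 0, 0]}]}}

```text
time: 27.4
tool_pos: [0.539, 0.1618, 0.0143]
tcp_rot: [-3.137, 0.165, 0.0]
wrist_force: [-1.1, -0.3, 1.3]
width: 0.005
```

Emit:
{"method": "drive_tool", "body": {"deltas": [{"hand": 0, "offset": [0.04, -0.004, 0], "angular": [0, 0, 0]}, {"hand": 0, "offset": [0.08, -0.008, 0], "angular": [0, 0, 0]}]}}

```text
time: 27.65
tool_pos: [0.5398, 0.1617, 0.0142]
tcp_rot: [3.137, -0.165, -0.0]
wrist_force: [-0.7, 0.0, 1.3]
width: 0.002
```

Emit:
{"method": "drive_tool", "body": {"deltas": [{"hand": 0, "offset": [0.04, -0.004, 0], "angular": [0, 0, 0]}, {"hand": 0, "offset": [0.08, -0.008, 0], "angular": [0, 0, 0]}]}}

```text
time: 27.9
tool_pos: [0.5405, 0.1616, 0.0143]
tcp_rot: [3.137, -0.165, -0.0]
wrist_force: [-2.5, 0.1, 0.7]
width: 0.001
```

Emit:
{"method": "drive_tool", "body": {"deltas": [{"hand": 0, "offset": [0.02, -0.002, 0], "angular": [0, 0, 0]}, {"hand": 0, "offset": [0.04, -0.004, 0], "angular": [0, 0, 0]}]}}

```text
time: 28.15
tool_pos: [0.5405, 0.1616, 0.0142]
tcp_rot: [3.137, -0.165, -0.001]
wrist_force: [-3.2, 0.3, 2.4]
width: -0.003
```

Emit:
{"method": "drive_tool", "body": {"deltas": [{"hand": 0, "offset": [0.02, -0.002, 0], "angular": [0, 0, 0]}, {"hand": 0, "offset": [0.04, -0.004, 0], "angular": [0, 0, 0]}]}}

```text
time: 28.4
tool_pos: [0.5407, 0.1616, 0.0142]
tcp_rot: [3.137, -0.165, -0.002]
wrist_force: [-4.9, -0.0, 3.3]
width: -0.001
```

Emit:
{"method": "drive_tool", "body": {"deltas": [{"hand": 0, "offset": [0, 0, 0], "angular": [0, 0, 0]}]}}

```text
time: 28.52
tool_pos: [0.5407, 0.1616, 0.0142]
tcp_rot: [3.137, -0.165, -0.002]
wrist_force: [-5.6, 0.9, 3.9]
width: 0.003
```

Contact with the stop; force rises ~5 N/mm. Bringing it up to about 10 N in small steps.

Emit:
{"method": "drive_tool", "body": {"deltas": [{"hand": 0, "offset": [0.02, -0.002, 0], "angular": [0, 0, 0]}, {"hand": 0, "offset": [0.04, -0.004, 0], "angular": [0, 0, 0]}]}}

```text
time: 28.78
tool_pos: [0.5407, 0.1616, 0.0141]
tcp_rot: [3.137, -0.165, -0.003]
wrist_force: [-5.4, 0.9, 5.3]
width: 0.001
```

```bash
python3 -c "
from hd import *
c=hold()
cv2.imwrite('pics/w9.png',c['frame'])"
```

```text
t 28.775 tool hx,hy 0.4 0.1 z 0.0141 F u,v,z [-5.5  0.3  5.3] die 27.1 0.5 dia 44.4 ext x 11.4 27.5 y -21.7 22.7
```

Emit:
{"method": "drive_tool", "body": {"deltas": [{"hand": 0, "offset": [0.02, -0.002, 0], "angular": [0, 0, 0]}, {"hand": 0, "offset": [0.03, -0.003, 0], "angular": [0, 0, 0]}]}}

```text
time: 29.08
tool_pos: [0.5407, 0.1616, 0.0141]
tcp_rot: [3.137, -0.165, -0.004]
wrist_force: [-6.5, 1.0, 4.9]
width: -0.003
```

Emit:
{"method": "drive_tool", "body": {"deltas": [{"hand": 0, "offset": [0.02, -0.002, 0.02], "angular": [0, 0, 0]}, {"hand": 0, "offset": [0.03, -0.003, 0.03], "angular": [0, 0, 0]}]}}

```text
time: 29.32
tool_pos: [0.5407, 0.1615, 0.0142]
tcp_rot: [3.137, -0.165, -0.005]
wrist_force: [-7.2, 2.2, 3.8]
width: 0.005
```

Emit:
{"method": "drive_tool", "body": {"deltas": [{"hand": 0, "offset": [0.02, -0.002, 0], "angular": [0, 0, 0]}, {"hand": 0, "offset": [0.02, -0.002, 0], "angular": [0, 0, 0]}]}}

```text
time: 29.58
tool_pos: [0.5407, 0.1615, 0.0141]
tcp_rot: [3.137, -0.165, -0.006]
wrist_force: [-6.2, 1.4, 4.5]
width: 0.002
```

Emit:
{"method": "drive_tool", "body": {"deltas": [{"hand": 0, "offset": [0.03, -0.003, 0.02], "angular": [0, 0, 0]}, {"hand": 0, "offset": [0.05, -0.005, 0.03], "angular": [0, 0, 0]}]}}

```text
time: 29.82
tool_pos: [0.5407, 0.1615, 0.0142]
tcp_rot: [3.137, -0.165, -0.007]
wrist_force: [-8.0, 3.3, 3.9]
width: 0.0
```

Emit:
{"method": "drive_tool", "body": {"deltas": [{"hand": 0, "offset": [0, 0, 0], "angular": [0, 0, 0]}]}}

```text
time: 29.95
tool_pos: [0.5408, 0.1615, 0.0142]
tcp_rot: [3.137, -0.165, -0.007]
wrist_force: [-8.6, 2.8, 4.0]
width: -0.0
```

Emit:
{"method": "drive_tool", "body": {"deltas": [{"hand": 0, "offset": [0, 0, 0], "angular": [0, 0, 0]}]}}

```text
time: 30.08
tool_pos: [0.5408, 0.1615, 0.0142]
tcp_rot: [3.137, -0.165, -0.007]
wrist_force: [-7.2, 1.7, 2.9]
width: 0.001
```

Emit:
{"method": "drive_tool", "body": {"deltas": [{"hand": 0, "offset": [0.03, -0.003, 0.01], "angular": [0, 0, 0]}, {"hand": 0, "offset": [0.04, -0.004, 0.02], "angular": [0, 0, 0]}]}}

```text
time: 30.32
tool_pos: [0.5408, 0.1615, 0.0142]
tcp_rot: [3.137, -0.165, -0.008]
wrist_force: [-8.6, 1.2, 4.3]
width: 0.003
```

Emit:
{"method": "drive_tool", "body": {"deltas": [{"hand": 0, "offset": [0.02, -0.002, 0], "angular": [0, 0, 0]}, {"hand": 0, "offset": [0.02, -0.002, 0], "angular": [0, 0, 0]}]}}

```text
time: 30.58
tool_pos: [0.5408, 0.1614, 0.0142]
tcp_rot: [3.137, -0.165, -0.009]
wrist_force: [-9.1, 2.5, 4.6]
width: 0.001
```

Emit:
{"method": "drive_tool", "body": {"deltas": [{"hand": 0, "offset": [0, 0, 0], "angular": [0, 0, 0]}, {"hand": 0, "offset": [0, 0, 0], "angular": [0, 0, 0]}, {"hand": 0, "offset": [0, 0, 0], "angular": [0, 0, 0]}]}}

```text
time: 30.95
tool_pos: [0.5407, 0.1614, 0.0141]
tcp_rot: [3.137, -0.165, -0.009]
wrist_force: [-9.8, 2.0, 3.8]
width: 0.007
```

```bash
python3 -c "
from hd import *
c=hold();a=cam('scene')
p=proj(a,[.57,.157,.04]);x,y=int(p[0]),int(p[1])
o=np.vstack([cv2.resize(c['frame'][60:300,120:440],(560,420)),np.zeros((0,560,3),np.uint8)])
s=cv2.resize(a['frame'][y-35:y+35,x-45:x+45],(540,420),interpolation=2)
im=cv2.resize(np.hstack([o,s]),(800,305));cv2.imwrite('pics/fin.png',im)
hold();hold();hold()"
```

```text
t 30.95 tool hx,hy 0.4 -0.0 z 0.0141 F u,v,z [-9.9  1.   3.8] die 26.8 0.6 dia 44.0 ext x 11.5 27.7 y -21.4 22.6
t 31.05 tool hx,hy 0.5 -0.0 z 0.0142 F u,v,z [-9.2  1.6  3.4] die 26.8 0.6 dia 44.0 ext x 11.5 27.7 y -21.4 22.6
t 31.1 tool hx,hy 0.5 -0.0 z 0.0142 F u,v,z [-8.9  1.   3.6] die 26.8 0.6 dia 44.0 ext x 11.5 27.7 y -21.4 22.6
t 31.15 tool hx,hy 0.5 -0.0 z 0.0142 F u,v,z [-8.8  1.2  4.8] die 26.8 0.6 dia 44.0 ext x 11.5 27.7 y -21.4 22.6
```

View pics/fin.png

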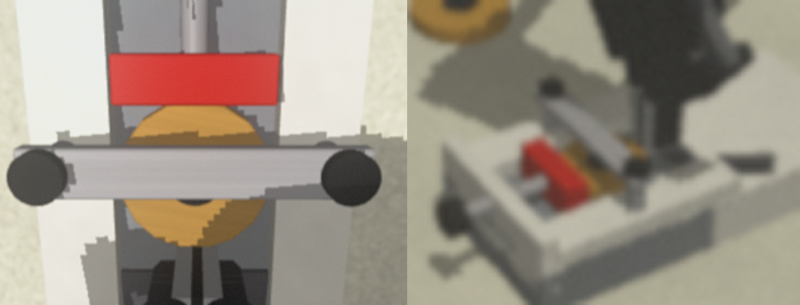

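The last picture shows the die lying in the pocket under the bar, its leading edge touching the red stop (left half, row ~104), at about 10 N. Holding it there a second more, then withdrawing.

Emit:
{"method": "drive_tool", "body": {"deltas": [{"hand": 0, "offset": [0, 0, 0], "angular": [0, 0, 0]}, {"hand": 0, "offset": [0, 0, 0], "angular": [0, 0, 0]}, {"hand": 0, "offset": [0, 0, 0], "angular": [0, 0, 0]}, {"hand": 0, "offset": [0, 0, 0], "angular": [0, 0, 0]}, {"hand": 0, "offset": [0, 0, 0], "angular": [0, 0, 0]}, {"hand": 0, "offset": [0, 0, 0], "angular": [0, 0, 0]}, {"hand": 0, "offset": [0, 0, 0], "angular": [0, 0, 0]}, {"hand": 0, "offset": [0, 0, 0], "angular": [0, 0, 0]}]}}

```text
time: 32.2
tool_pos: [0.5408, 0.1614, 0.0142]
tcp_rot: [3.137, -0.165, -0.009]
wrist_force: [-9.6, 1.7, 4.7]
width: -0.002
```

Emit:
{"method": "drive_tool", "body": {"deltas": [{"hand": 0, "offset": [-0.2, 0.02, 0], "angular": [0, 0, 0]}, {"hand": 0, "offset": [-0.5, 0.05, 0], "angular": [0, 0, 0]}, {"hand": 0, "offset": [-1.5, 0.15, 0], "angular": [0, 0, 0]}, {"hand": 0, "offset": [-3, 0.3, 0], "angular": [0, 0, 0]}, {"hand": 0, "offset": [-4, 0.4, 2], "angular": [0, 0, 0]}, {"hand": 0, "offset": [-4, 0.4, 7], "angular": [0, 0, 0]}, {"hand": 0, "offset": [-4, 0.4, 10], "angular": [0, 0, 0]}, {"hand": 0, "offset": [-4, 0.4, 10], "angular": [0, 0, 0]}]}}

```text
time: 33.2
tool_pos: [0.5056, 0.1661, 0.1185]
tcp_rot: [-3.135, 0.164, -0.01]
wrist_force: [0.4, 0.6, -0.3]
width: 0.001
```

```bash
python3 - <<'E'
from hd import *
c=hold();f=c['frame'];hsv=cv2.cvtColor(f,cv2.COLOR_BGR2HSV)
def ext(m,z,n):
    k=max(cv2.findContours(m,0,2)[0],key=cv2.contourArea)
    P=np.array([ray(c,p,z)[:2]-O for p in k[:,0].astype(float)]);H=np.c_[P@u,P@v]*1e3
    print(n,cv2.contourArea(k),H.min(0).round(1),H.max(0).round(1))
ext(cv2.inRange(hsv,(0,150,80),(6,255,255))|cv2.inRange(hsv,(174,150,80),(180,255,255)),.051,'red')
ext(cv2.inRange(hsv,(8,110,40),(25,255,255)),.040,'die')
cv2.imwrite('pics/end.png',f)
E
```

```text
t 33.2 tool hx,hy -35.0 1.0 z 0.1185 F u,v,z [ 0.3  0.6 -0.3] die 3.7 -183.2 dia 58.5 ext x -22.6 32.9 y -196.1 -155.6
red 1705.5 [ 58.3 -22.2] [71.6 22.8]
die 2985.5 [ -22.6 -195.8] [  32.9 -155.6]
```

```bash
python3 - <<'E'
from hd import *
c=cam('wrist');hsv=cv2.cvtColor(c['frame'],cv2.COLOR_BGR2HSV)
for k in cv2.findContours(cv2.inRange(hsv,(8,110,40),(25,255,255)),0,2)[0]:
    if cv2.contourArea(k)<80: continue
    P=np.array([ray(c,p,.04)[:2]-O for p in k[:,0].astype(float)]);H=np.c_[P@u,P@v]*1e3
    print(cv2.contourArea(k),H.min(0).round(1),H.max(0).round(1))
E
```

```text
471.5 [-103.4  188.5] [-65.6 205. ]
2971.0 [ -22.5 -194.8] [  33.  -155.5]
1688.0 [ 11.9 -22.8] [34.1 23.5]
455.0 [ 50.4 -16.5] [58.6 16.8]
```

```bash
python3 -c "
from workcell import bot
print(bot.finish_job())"
```

```text
the job is handed in; nothing more can be done
None
```

The brass die is home against the red stop in the pocket, and I handed the job in at about 33 s of robot time; no verdict is reported.

I picked the smaller brass die off the mat, laid it flat on the ledge and let go. Then I slid it over the lip with the shut fingers and pressed it against the stop for about 1.5 s. The wrist force while pressing was about 9–10 N horizontally, 10–11 N in total. After that I backed straight off and lifted clear.

**Last check (wrist camera, after withdrawing):**
- The trailing edge is 11.9 mm past the lip and the visible leading edge is at 58.6 mm. The stop's face measures about 58–60 mm, so the die is touching or nearly so.
- It is centred to within about 0.5 mm, and its measured size fits a flat die with its top at 40 mm.

**What disagreed or went wrong:**
- **First grasp:** it closed above the die without touching it. The shut fingertips turned out to be about 21 mm behind the reported TCP, found by touching the ledge, and I corrected for that.
- **Holder position:** the top and wrist cameras differed by about 2.5 mm sideways. I went with the wrist view, and the die then ran centred.
- **Downward force:** while pressing there was also 3–5 N vertically, probably friction at the fingertip.
- **Not checked:** I didn't measure the other dies, jars and opener again at the end, but no move touched them.

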